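Weigh a gas cylinder on the cradle balance

ROBOT

A 7-joint arm with a two-finger parallel gripper is mounted at the origin on the work surface; the furniture and walls round the work are solid. World frame = base frame: x ahead of the robot, y to its left, z up, the work surface at z = 0. Lengths are in m, angles in degrees, forces in N, time in s.
With the tool pointing down it reaches from about 0.35 to 0.9 m from the base axis. Payload 8.1 kg.
Tool frame: the origin (TCP) lies at the very end of the fingers, on their centre line; the grasp point (between the pads) lies manip.grip_depth behind it (manip.grip_depth is the distance from the TCP to the grasp point, in m); z points along the fingers, y is the line along which they close (so a half turn about z gives the same grasp; the last joint's range is limited). The gripper opens to 85 mm and grips with 20 to 120 N. Pads are 22 mm wide; open, the fingers measure 114 mm over their backs; the gripper's body (76 mm by 85 mm) begins 54 mm behind the grasp point. The pads swing forward as they close: fully open they stand 13 mm farther back than shut.
Start: joints at [-81.967, 24.895, 1.432, 90.138, -0.665, 64.973, -4.303], TCP at [0.15, 0.607, 0.207] pointing down, gripper open.
Joint ranges: [-149.89, 149.89], [-25.12, 119.58], [-72.63, 75.52], [4.76, 147.25], [-75.54, 255.54], [6.69, 114.76], [-157.13, 157.13]. Speed limits (degrees/s): [127.2, 127.2, 172.46, 172.46, 180, 180, 180].

INTERFACE

Orientations are given as a 3x3 rotation matrix whose columns are the frame's x, y, z axes.
In Python, from bench import read_state, read_camera, workorder, manip gives the robot as it stands.
- The arm moves only by the shell command python3 -m crank 'ROWS' [OPENING] [FORCE]. ROWS is JSON, a list of rows, each an object with "slide": the shift along the tool's x, y, z scaled (see below), a list of three; "twist": the turn, a rotation vector about the tool's x, y, z scaled (see below), a list of three. In form: [{"slide": [x, y, z], "twist": [rx, ry, rz]}, ...]. A call has 1 to 8 rows; each row is the pose to reach, as a shift and turn from the pose commanded when the call began, along the tool's axes at that moment; what a row does not reach only later rows make up. The controller multiplies each number of a shift by 25 cm and each number of a turn by 60 degrees. A row lasts 1/12 s, in which the tool goes at most 41.7 mm and 7.16 degrees, less where a joint would pass 70% of its speed; a pose out of reach is approached as far as the arm can. A call with a number of a shift or a turn outside -1 to 1 is refused whole. A call with a gripper value outside its range is refused whole. OPENING is the closure, from 0 (fully open) to 1 (shut), set as the call begins (- or left out, the last holds). The fingers move at their own pace and stop on an object; FORCE is the grip in N (left out, the last holds). Time passes only in rows, so rows that repeat a pose let the fingers close. It gives the time, the measured TCP pose, the force, the opening and the grip force at its end, in the units of the state.
- read_state(): the state, without advancing time (a new reading comes with each control period).
- read_camera(name): name is "side" or "top" or "wrist"; returns a dict with "frame" (400x640x3 uint8, red, green, blue), "depth" (400x640 float32, m along the optical axis (not along the pixel's ray), 0 where there is no reading), "fx", "fy", "cx", "cy" (pixels), "extrinsics" (4x4, takes a point from camera to world coordinates). Camera axes: x right, y up, looking along -z (the intrinsics and any distortion apply to the point x, -y, -z); pixel columns grow to the right and rows downward; lengths in m; the calibration is good to about 2 mm. The wrist camera is an equidistant fisheye: a pixel r from the principal point sees the ray r / f radians off the axis. A picture is of the moment at which its call begins.
- workorder.sign_off(): hands the job in; it is judged then, once.
The state is a dict: "clock": time; "qpos": joint angles; "dq": joint speeds; "effort": joint torques, N m; "position": TCP position; "eef_rot": TCP orientation; "ft_force": force on the tool from outside, world axes, zero at the start; "torque": the same for the moment, N m; "width": finger opening in m; "grasp_force": force on a finger pad.
Only numpy, scipy, OpenCV 4.12 (cv2) and the standard library are available. Lean on these libraries where they do the work, as an engineer would, in place of code of your own. Each camera call takes 0.05 s, during which the arm holds its last target. There are 200 camera calls.

TASK

Weigh the small green gas cylinder on the cradle balance. Tip it over off its stand, without lifting it or letting it drop to the bench, so that it lies in the V cradle, and push it fully home against the cradle's end plate; then slide the poise along the beam until the beam rests level, its red tip at the white band. Leave the other things on the bench where they are.

Things in the scene. Friction and masses are not known exactly. Their poses are not given: they have to be found in the camera images.
- balance: Cradle balance, fixed to the bench, blue base 12 mm thick. Origin: on the bench under the beam's pivot (pivot 85 mm up, between cheeks 105 mm high at x = +-20 mm). x runs along the pivot axle and the V cradle, towards the cradle's end plate: the way the cylinder must fall. y runs along the beam: cradle at +y, poise at -y. A black index plate 120 mm high stands at x = 27, y = -225 mm
- stand (a point): Middle of the front edge of the grey stand's top, 80 mm above the bench; at x = -58, y = 85 mm of the balance, axes as its. The top reaches from x = -78 to 0 mm and 38 mm to either side (y). Along the front edge (x = -5 to 0) a steel toe strip rises 4 mm above the top. The cradle begins 10 mm beyond this edge
- cylinder: Loose gas cylinder, green, white band, brass nose; 0.2 to 0.45 kg, unknown. Diameter 44 mm, straight to 92 mm from the base, then a shoulder and a 16 mm nose; 125 mm long. Origin: centre of the base; z from base to nose. Starts upright on the stand, 2 to 19 mm behind the toe strip. Pushed at 80 mm above its base it tips by itself after some 40 mm and then falls into the cradle
- cradle (a point): Point on the cradle's end plate that the cylinder's nose touches when home; moves with the beam; axes as the balance's when level. The V has 45 degree walls, is 60 mm wide, 103 mm long. Home, the cylinder lies along this x axis, its base 125 mm back (-x), 8 mm clear of the stand. With the cradle up the V lies just below the toe strip: a tipped cylinder rests partly on the stand until pushed on
- beam (a joint): Tilt of the beam, rad: 0 level, positive: cradle up, poise side down. Stops at +-0.12; starts near +0.12. Near level, moving the poise in (towards the pivot) by 1 mm lowers the tilt by about 0.009. The released beam settles in about 1.5 s. Pushing the poise rocks the beam, so read it after letting go
- poise (a joint): Position of the poise, m: 0 where its centre is 180 mm from the pivot; grows as it slides in towards the pivot (balance +y), -0.020 to +0.130. Starts at -0.015 to +0.015, too far out for any cylinder; the level position lies between about 0.025 and 0.12. About 0.5 N of friction; stays where it is left, after running on some 2 mm from a push
- poise_fin (a point): Middle of the top edge of the poise's orange fin, by which it is pushed: 14 mm thick along the beam, 26 mm wide across it, standing 35 mm above a brass block 30 x 30 x 24 mm. Axes as the balance's when level; rises and sinks with the beam (132 mm above the bench when level)
- beam_tip (a point): Outer end of the beam's red tip, 230 mm from the pivot; 85 mm above the bench when level, the middle of the white band
- nut_fitting: Bystander, chrome fitting 53 mm wide, 74 mm high; origin under its centre
- cone_fitting: Bystander, chrome cone-shaped fitting 43 mm wide, 44 mm high; origin under its centre
- tape_roll: Bystander, roll of black tape, 62 mm across, 19 mm high; origin under its centre
- mug: Bystander, blue and white mug, 92 mm high; origin under its centre
Not all that is in view belongs to the job. What is meant by the cylinder is not orange, and is the smaller of those in its own colour.

How it is judged (in metres and radians):
On the way:
1. the cylinder lies home in the cradle (angle between the z axis of cylinder and the x axis of cradle, either way round below 0.12 rad and x of cylinder in the frame of cradle between -0.131 and -0.119 m and y of cylinder in the frame of cradle between -0.006 and 0.006 m and z of cylinder in the frame of cradle between -0.006 and 0.006 m), for 0.2 s.
At the end, for the whole second after the job is handed in: The cylinder lies along the V cradle (within 0.12 rad and 6 mm of its line), nose within 6 mm of the end plate and wholly off the stand, and the free beam rests level within 0.03 rad (its red tip within 7 mm of the middle of the white band) (all of step 1 and value of joint beam between -0.03 and 0.03 rad and velocity of joint beam between -0.05 and 0.05 rad/s and linear speed of cylinder below 0.02 m/s); the robot touches nothing.
It fails at once if the cylinder is lifted (its base more than 55 mm above the stand) (height (world z) of cylinder above 0.135 m).
It fails at once if the cylinder falls from the balance (height (world z) of cylinder below 0.045 m).
It fails at once if a bystander is disturbed (moved by more than 30 mm) (distance of any of nut_fitting, cone_fitting, tape_roll, mug from where it was at the start of the episode above 0.03 m).
It also fails if it takes over 64 s, if anything falls off the work surface, if the arm or the gripper's body presses on something with over 40 N, if the wrist force passes 120 N, or if a joint passes its speed limit or range.

## Working session

There is one attempt and no reset: what is moved stays moved. The work goes in short steps, Python scripts to look and compute and a shell command to move; the robot and the scene stay as the last step left them, time stands still between calls to the robot, and variables do not carry over. Pictures are saved under pics/ and viewed, at most 10 in all, crops included, and the job is handed in when it is done.

```bash
ls; mkdir -p pics; cat > h.py <<'E'
import numpy as np, cv2
from bench import read_state, read_camera, workorder, manip
def snap(n,fn):
    c=read_camera(n); cv2.imwrite(f'pics/{fn}.png',c['frame'][:,:,::-1]); np.savez(f'pics/{fn}.npz',**c); return c
def load(fn): return np.load(f'pics/{fn}.npz')
def pts(c):  # world point per pixel from depth (pinhole)
    d=c['depth']; v,u=np.mgrid[:d.shape[0],:d.shape[1]]
    P=np.stack([(u-c['cx'])/c['fx']*d,-(v-c['cy'])/c['fy']*d,-d],-1)
    E=c['extrinsics']; return P@E[:3,:3].T+E[:3,3]
def st():
    s=read_state(); print(s['clock'],np.round(s['position'],4),np.round(s['eef_rot'],3).tolist(),np.round(s['ft_force'],2),s['width'])
E
python3 - <<'E'
from h import *
import cv2
a=snap('top','top0'); b=snap('side','side0')
st(); print(manip.grip_depth, a['extrinsics'].round(3).tolist(), b['extrinsics'].round(3).tolist())
E
```

```text
pics
0.1 [0.1502 0.6062 0.2066] [[-0.971, 0.24, -0.0], [0.24, 0.971, -0.001], [-0.0, -0.001, -1.0]] [-0.04  0.53 -0.31] 0.08515394920882502
0.0187 [[0.013, 0.996, -0.087, 0.432], [-1.0, 0.013, -0.0, 0.029], [0.001, 0.087, 0.996, 1.549], [0.0, 0.0, 0.0, 1.0]] [[0.908, 0.273, -0.318, 0.138], [-0.418, 0.567, -0.71, -0.93], [-0.013, 0.778, 0.629, 0.95], [0.0, 0.0, 0.0, 1.0]]
```

View pics/top0.png

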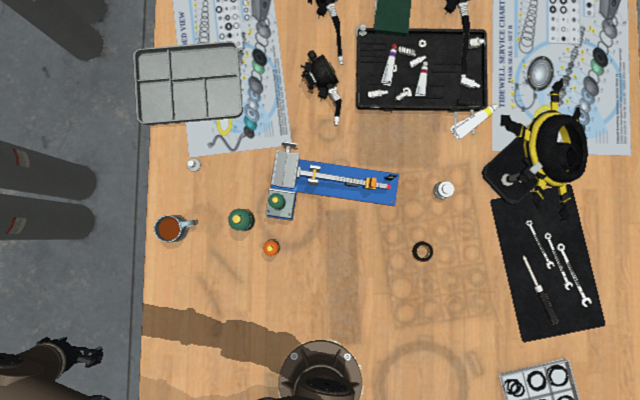

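View pics/side0.png

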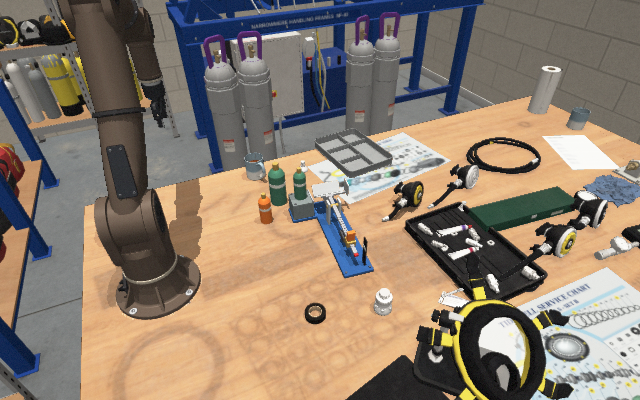

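Two greens: (240,219), standing on the bench and larger, and (276,201), on the grey stand and smaller. The smaller one, on the stand, fits the description. The other cylinder, at (271,247), is orange and ruled out. I'll confirm in a crop and measure.

```bash
python3 - <<'E'
from h import *
a=load('top0'); P=pts(a); f=a['frame']; hsv=cv2.cvtColor(f,cv2.COLOR_RGB2HSV)
cv2.imwrite('pics/crop0.png',cv2.resize(f[125:265,215:415,::-1],None,fx=4,fy=4,interpolation=cv2.INTER_CUBIC))
roi=np.zeros(f.shape[:2],bool); roi[130:225,255:410]=1
def onplane(uv,z):
    uv=np.asarray(uv,float).reshape(-1,2); E=a['extrinsics']
    d=np.stack([(uv[:,0]-a['cx'])/a['fx'],-(uv[:,1]-a['cy'])/a['fy'],-np.ones(len(uv))],-1)@E[:3,:3].T
    return E[:3,3]+d*((z-E[2,3])/d[:,2])[:,None]
blue=(hsv[...,0]>100)&(hsv[...,0]<125)&(hsv[...,1]>150)&roi
m=blue&(abs(P[...,2]-.012)<.008); Q=P[m][:,:2]
r=cv2.minAreaRect(Q.astype(np.float32)); print('blue',m.sum(),r,cv2.boxPoints(r).round(4).tolist())
def rep(n,m):
    Q=P[m]; print(n,len(Q),np.median(Q,0).round(4),Q.min(0).round(3),Q.max(0).round(3))
green=(hsv[...,0]>60)&(hsv[...,0]<95)&(hsv[...,1]>100)&roi; rep('green',green)
m=roi&(abs(P[...,2]-.08)<.006)&(P[...,0]<.5)&(hsv[...,1]<60)
m[:,300:]=0; m[:185]=0; rep('standtop',m); r=cv2.minAreaRect(P[m][:,:2].astype(np.float32)); print(r,cv2.boxPoints(r).round(4).tolist())
org=(hsv[...,0]>5)&(hsv[...,0]<22)&(hsv[...,1]>180)&roi&(P[...,2]>.07); rep('fin',org)
red=((hsv[...,0]<5)|(hsv[...,0]>174))&(hsv[...,1]>150)&roi&(P[...,2]>.03); rep('red',red)
g=(hsv[...,1]<60)&roi&(P[...,2]>.06)
g[185:]=0; g[:,300:]=0; rep('cradle',g)
E
```

```text
blue 2193 ((0.562732994556427, -0.03187306225299835), (0.3813181519508362, 0.18430723249912262), 83.87785339355469) [[0.45080000162124634, -0.21160000562667847], [0.6340000033378601, -0.2312999963760376], [0.6747000217437744, 0.14790000021457672], [0.49140000343322754, 0.16750000417232513]]
green 119 [0.5243 0.1257 0.1814] [0.432 0.029 0.159] [0.549 0.148 1.549]
standtop 82 [0.4955 0.1223 0.0791] [0.487 0.092 0.074] [0.499 0.165 0.085]
((0.4929051101207733, 0.12842029333114624), (0.01195280347019434, 0.07308395951986313), 0.48314169049263) [[0.48660001158714294, 0.164900004863739], [0.487199991941452, 0.09179999679327011], [0.4991999864578247, 0.09189999848604202], [0.4986000061035156, 0.16500000655651093]]
fin 50 [ 0.5869 -0.1395  0.1094] [ 0.576 -0.149  0.084] [ 0.599 -0.133  0.117]
red 8 [ 0.5816 -0.1936  0.0606] [ 0.578 -0.196  0.057] [ 0.587 -0.19   0.071]
cradle 891 [0.6323 0.1105 0.0887] [0.432 0.029 0.063] [0.704 0.15  1.549]
```

View pics/crop0.png

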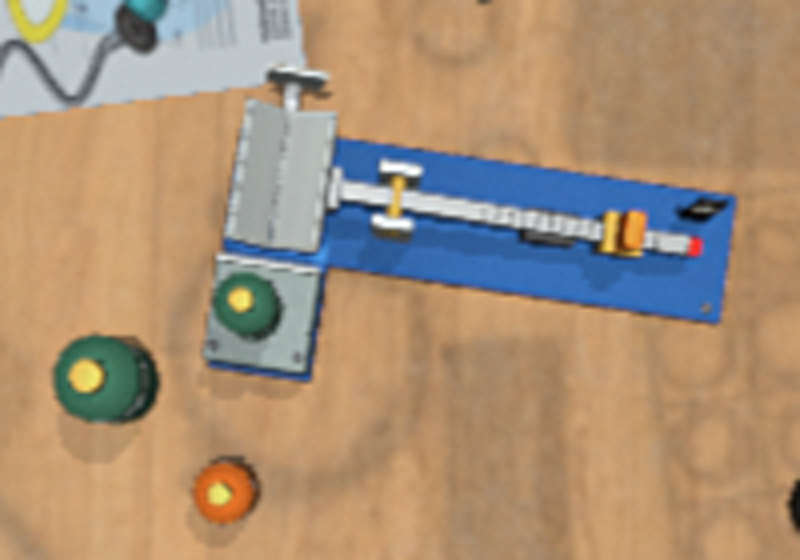

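The crop shows the smaller green cylinder, nose at crop (240,299), standing on the grey stand. The larger green one is at crop (103,380) on the bench, with the orange one at (225,490) nearby. Next I fit the balance pose from its known landmarks and get the neighbours' heights.

```bash
python3 - <<'E'
from h import *
from scipy.optimize import least_squares
a=load('top0'); P=pts(a); f=a['frame']; hsv=cv2.cvtColor(f,cv2.COLOR_RGB2HSV); E=a['extrinsics']
def pl(c,z):
    u,v=215+(c[0]+.5)/4-.5,125+(c[1]+.5)/4-.5
    d=E[:3,:3]@np.array([(u-a['cx'])/a['fx'],-(v-a['cy'])/a['fy'],-1]); return (E[:3,3]+d*((z-E[2,3])/d[2]))[:2]
L=[((219,256),.084,(-58,123)),((325,268),.084,(-58,47)),((205,361),.08,(-136,123)),((308,376),.08,(-136,47)),
((402,168),.105,(20,0)),((391,227),.105,(-20,0)),((708,200),.12,(27,-225))]
W=np.array([pl(c,z) for c,z,_ in L]); B=np.array([b for *_,b in L])/1e3
def T(p,B): c,s=np.cos(p[2]),np.sin(p[2]); return B@np.array([[c,s],[-s,c]])+p[:2]
r=least_squares(lambda p:(T(p,B)-W).ravel(),[.58,.03,-.12],loss='soft_l1',f_scale=.003)
p=r.x; print('balance',p,np.degrees(p[2])); print('res mm',((T(p,B)-W)*1e3).round(1).tolist())
def inv(w): c,s=np.cos(p[2]),np.sin(p[2]); return (w-p[:2])@np.array([[c,-s],[s,c]])
n=pl((240,299),.205); print('nose',n,'in bal mm',inv(n)*1e3)
print('beam-end red',inv(pl((696,246),.0574))*1e3,'fin',inv(pl((634,231),.111))*1e3)
np.save('bal.npy',p)
for nm,(u,v) in dict(bigG=(236,219),orange=(270,247),mug=(165,229)).items():
    Q=P[v-14:v+14,u-14:u+14].reshape(-1,3); Q=Q[(Q[:,2]>.03)&(Q[:,2]<.4)]; print(nm,Q.min(0).round(3),Q.max(0).round(3))
Q=P[150:190,270:300].reshape(-1,3); b=np.c_[inv(Q[:,:2])*1e3,Q[:,2]*1e3]
for x0 in (-40,-20,0,20,40,60,70):
  for y0 in (60,85,108):
    k=(abs(b[:,0]-x0)<6)&(abs(b[:,1]-y0)<4); print(x0,y0,b[k,2].round().tolist()[:5])
E
```

```text
balance [ 0.61181289  0.02678394 -0.12397674] -7.103343882552243
res mm [[0.4, 0.2], [-1.2, 2.1], [-0.6, 0.9], [-0.1, 0.5], [-0.8, 0.8], [2.3, -1.6], [0.5, -5.2]]
nose [0.5291996  0.13073991] in bal mm [-94.83434163  92.94217561]
beam-end red [  -0.51343439 -224.01629849] fin [  -2.25296867 -171.4109828 ]
bigG [0.447 0.207 0.036] [0.506 0.266 0.184]
orange [0.377 0.129 0.038] [0.418 0.17  0.132]
mug [0.413 0.414 0.031] [0.488 0.489 0.102]
-40 60 [90.0, 95.0, 101.0, 93.0, 92.0]
-40 85 [77.0, 80.0, 72.0, 78.0, 73.0]
-40 108 [96.0, 96.0, 92.0, 97.0, 94.0]
-20 60 [89.0, 93.0, 93.0, 93.0, 91.0]
-20 85 [72.0, 74.0, 70.0, 77.0, 71.0]
-20 108 [100.0, 94.0, 96.0, 97.0, 90.0]
0 60 [98.0, 95.0, 95.0, 93.0, 91.0]
0 85 [66.0, 85.0, 71.0, 70.0, 78.0]
0 108 [95.0, 94.0, 98.0, 86.0, 97.0]
20 60 [94.0, 98.0, 89.0, 97.0, 91.0]
20 85 [73.0, 73.0, 73.0, 73.0, 72.0]
20 108 [102.0, 104.0, 97.0, 98.0, 98.0]
40 60 [93.0, 93.0, 91.0, 95.0, 93.0]
40 85 [76.0, 78.0, 72.0, 73.0, 72.0]
40 108 [95.0, 93.0, 96.0, 99.0, 99.0]
60 60 [86.0, 91.0, 97.0, -3.0]
60 85 [71.0, 70.0, 69.0, 69.0, 66.0]
60 108 [93.0, 92.0, 93.0]
70 60 [4.0, 2.0, 5.0, 1.0, -0.0]
70 85 [6.0, -1.0, 1.0, -1.0, -2.0]
70 108 [2.0, -1.0]
```

```bash
cat >> h.py <<'E'
from scipy.spatial.transform import Rotation as Ro
p=np.load('bal.npy')
cb,sb=np.cos(p[2]),np.sin(p[2]); RB=np.array([[cb,-sb,0],[sb,cb,0],[0,0,1]])
RT=RB@np.diag([-1,1,-1.])
def tobal(w): return (np.asarray(w)-[p[0],p[1],0])@RB
def go(x,y,z):
    s=read_state(); w=RB@np.array([x,y,z])/1e3+[p[0],p[1],0]
    d=s['eef_rot'].T if hasattr(s['eef_rot'],'T') else np.array(s['eef_rot']).T
    print('slide',(d@(w-s['position'])/.25).round(3),'twist',(np.degrees(Ro.from_matrix(d@RT).as_rotvec())/60).round(3),'bal now mm',(tobal(s['position'])*1e3).round(1),'t',s['clock'],'ft',np.round(s['ft_force'],1))
E
python3 -c "
from h import *
go(-160,93,300)"
```

```text
slide [-1.67  -1.513 -0.371] twist [-0.001  0.    -0.114] bal now mm [-529.7  517.9  206.6] t 0.1 ft [-0.   0.5 -0.3]
```

```bash
R='{"slide":[-0.84,-0.76,-0.37],"twist":[0,0,-0.114]}'; python3 -m crank '[{"slide":[-0.84,-0.76,-0.37],"twist":[0,0,-0.114]},{"slide":[-0.84,-0.76,-0.37],"twist":[0,0,-0.114]},{"slide":[-0.84,-0.76,-0.37],"twist":[0,0,-0.114]},{"slide":[-0.84,-0.76,-0.37],"twist":[0,0,-0.114]},{"slide":[-0.84,-0.76,-0.37],"twist":[0,0,-0.114]},{"slide":[-0.84,-0.76,-0.37],"twist":[0,0,-0.114]},{"slide":[-0.84,-0.76,-0.37],"twist":[0,0,-0.114]},{"slide":[-0.84,-0.76,-0.37],"twist":[0,0,-0.114]}]' 0.72 20; python3 -c "
from h import *
go(-160,93,300)"
```

```text
clock: 0.77
position: [0.3135, 0.3661, 0.3021]
eef_rot: [[-0.991, 0.132, 0.003], [0.132, 0.991, 0.001], [-0.003, 0.001, -1.0]]
ft_force: [-0.1, -0.3, -0.3]
width: 0.024
grasp_force: 0.0
slide [-0.719 -0.822  0.01 ] twist [ 0.001  0.003 -0.008] bal now mm [-338.   299.9  302.1] t 0.7667 ft [-0.1 -0.3 -0.3]
```

```bash
python3 -m crank '[{"slide":[-0.72,-0.82,0],"twist":[0,0,-0.008]},{"slide":[-0.72,-0.82,0],"twist":[0,0,-0.008]},{"slide":[-0.72,-0.82,0],"twist":[0,0,-0.008]},{"slide":[-0.72,-0.82,0],"twist":[0,0,-0.008]},{"slide":[-0.72,-0.82,0],"twist":[0,0,-0.008]},{"slide":[-0.72,-0.82,0],"twist":[0,0,-0.008]},{"slide":[-0.72,-0.82,0],"twist":[0,0,-0.008]},{"slide":[-0.72,-0.82,0],"twist":[0,0,-0.008]}]'; python3 - <<'E'
from h import *
c=snap('wrist','w1'); go(-160,93,158); print(c['fx'],c['cx'],c['cy'],c['extrinsics'].round(3).tolist())
E
```

```text
clock: 1.43
position: [0.4644, 0.1405, 0.2998]
eef_rot: [[-0.992, 0.123, 0.001], [0.123, 0.992, -0.002], [-0.001, -0.002, -1.0]]
ft_force: [0.7, -0.1, 0.8]
width: 0.0239
grasp_force: 0.0
slide [-0.009 -0.017  0.566] twist [-0.001  0.     0.003] bal now mm [-162.2   97.3  299.6] t 1.4833 ft [-0.1  0.2  0.4]
309.70691628693146 323.80291088689563 199.98608969969283 [[0.124, -0.955, -0.271, 0.396], [0.992, 0.119, 0.035, 0.149], [-0.001, -0.273, 0.962, 0.466], [0.0, 0.0, 0.0, 1.0]]
```

View pics/w1.png

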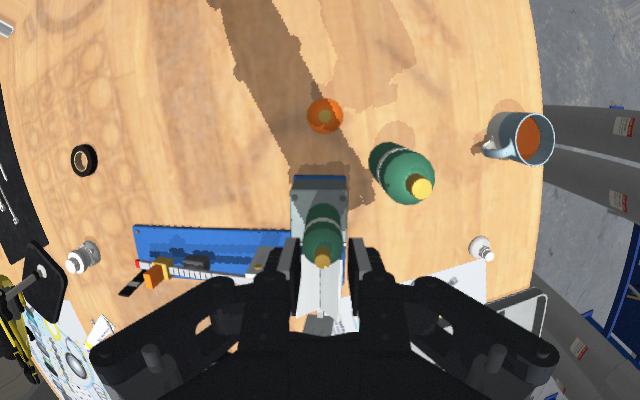

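The wrist view shows the small green cylinder between the fingers' lines, nose at (323,261), with the stand around it, its rear corners at about (292,187) and (347,187). The beam's fin is at (155,275).

```bash
cat >> h.py <<'E'
def wray(c,u,v,z):
    a=np.array([u-c['cx'],-(v-c['cy'])]); r=np.hypot(*a); t=r/c['fx']; d=np.r_[a/max(r,1e-9)*np.sin(t),-np.cos(t)]
    E=c['extrinsics']; d=E[:3,:3]@d; return tobal(E[:3,3]+d*(z-E[2,3])/d[2])*1e3
E
python3 - <<'E'
from h import *
c=load('w1')
cv2.imwrite('pics/w1c.png',cv2.resize(c['frame'][165:345,110:370,::-1],None,fx=3,fy=3,interpolation=cv2.INTER_CUBIC))
for n,u,v,z in [('nose',323,261,.205),('rearR',292,189,.08),('rearL',347,189,.08),('fin',155,275,.111),('tape',84,160,.019)]: print(n,wray(c,u,v,z).round(1))
h=cv2.cvtColor(c['frame'],cv2.COLOR_RGB2HSV); m=(h[...,0]>18)&(h[...,0]<32)&(h[...,1]>130); m[:245]=0;m[275:]=0;m[:,:305]=0;m[:,340:]=0
v,u=np.nonzero(m); print(len(u),u.mean(),v.mean())
E
```

```text
nose [-95.2  93.3 205. ]
rearR [-134.2   53.    80. ]
rearL [-134.1  123.9   80. ]
fin [ -13.4 -154.8  111. ]
tape [-178.2 -344.1   19. ]
266 322.11654135338347 257.19924812030075
```

View pics/w1c.png

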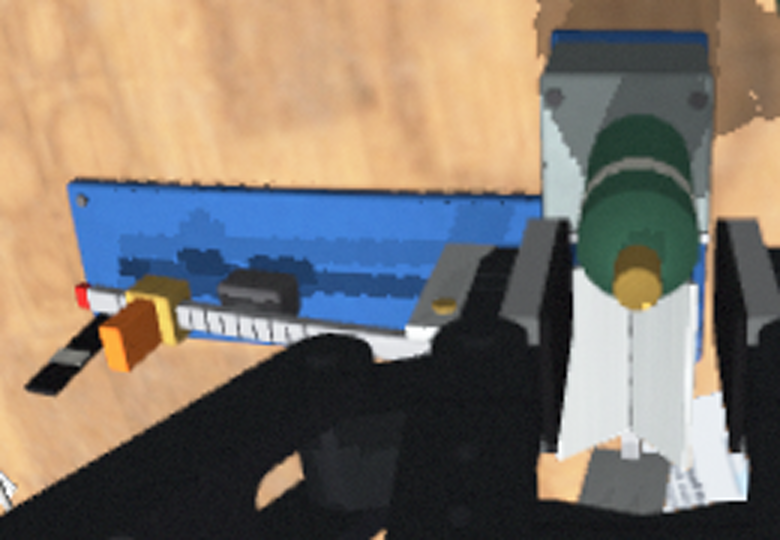

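Both cameras agree: the nose is at balance (-95, 93). I'll come down behind the cylinder with a fork gap of 24 mm.

```bash
python3 -m crank '[{"slide":[0,-0.02,0.3],"twist":[0,0,0]},{"slide":[0,-0.02,0.575],"twist":[0,0,0]},{"slide":[0,-0.02,0.575],"twist":[0,0,0]},{"slide":[0,-0.02,0.575],"twist":[0,0,0]},{"slide":[0,-0.02,0.575],"twist":[0,0,0]},{"slide":[0,-0.02,0.575],"twist":[0,0,0]},{"slide":[0,-0.02,0.575],"twist":[0,0,0]}]'; python3 -c "
from h import *
go(-128,92,157)"
```

```text
clock: 2.07
position: [0.462, 0.1422, 0.1575]
eef_rot: [[-0.993, 0.114, 0.002], [0.114, 0.993, 0.001], [-0.002, 0.001, -1.0]]
ft_force: [-0.1, 0.3, 0.2]
width: 0.0239
grasp_force: 0.0
slide [-0.139 -0.017  0.002] twist [0.001 0.001 0.009] bal now mm [-162.9   96.   157.5] t 2.0667 ft [-0.1  0.3  0.2]
```

```bash
python3 -m crank '[{"slide":[-0.11,-0.017,0],"twist":[0,0,0.009]},{"slide":[-0.13,-0.017,0],"twist":[0,0,0.009]},{"slide":[-0.146,-0.017,0],"twist":[0,0,0.009]},{"slide":[-0.162,-0.017,0],"twist":[0,0,0.009]},{"slide":[-0.178,-0.017,0],"twist":[0,0,0.009]},{"slide":[-0.194,-0.017,0],"twist":[0,0,0.009]},{"slide":[-0.21,-0.017,0],"twist":[0,0,0.009]},{"slide":[-0.226,-0.017,0],"twist":[0,0,0.009]}]'; python3 -c "
from h import *
go(-70,90,157)
c=snap('wrist','w2')
cv2.imwrite('pics/w2c.png',cv2.resize(c['frame'][100:345,210:450,::-1],None,fx=2,fy=2))"
```

```text
clock: 2.73
position: [0.5173, 0.1311, 0.1567]
eef_rot: [[-0.992, 0.124, 0.001], [0.124, 0.992, 0.001], [-0.0, 0.001, -1.0]]
ft_force: [-1.9, 0.6, 8.7]
width: 0.024
grasp_force: 3.7
slide [-0.147 -0.007 -0.001] twist [0.001 0.    0.   ] bal now mm [-106.7   91.8  156.7] t 2.7333 ft [-1.9  0.6  8.7]
```

View pics/w2c.png

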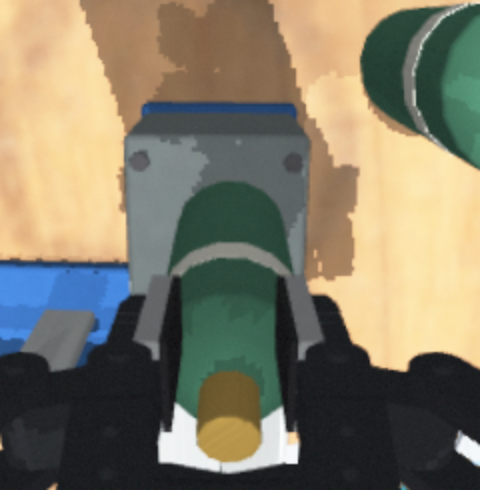

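The wrist crop shows the cylinder tilted forward and centred in the fork, nose at crop (230,430). An upward force of 8.7 N fits its rising rear wall, so I'll follow its arc while pushing.

```bash
python3 -m crank '[{"slide":[-0.012,0,-0.01],"twist":[0,0,0]},{"slide":[-0.024,0,-0.016],"twist":[0,0,0]},{"slide":[-0.036,-0.002,-0.022],"twist":[0,0,0]},{"slide":[-0.048,-0.003,-0.028],"twist":[0,0,0]},{"slide":[-0.06,-0.004,-0.032],"twist":[0,0,0]},{"slide":[-0.072,-0.005,-0.034],"twist":[0,0,0]}]'; python3 -c "
from h import *
go(-70,90,157)
snap('side','s2');snap('wrist','w3')"
```

```text
clock: 3.28
position: [0.535, 0.1268, 0.1647]
eef_rot: [[-0.992, 0.124, 0.0], [0.124, 0.992, -0.0], [-0.0, 0.0, -1.0]]
ft_force: [0.4, -0.1, -0.8]
width: 0.0238
grasp_force: 0.0
slide [-0.075  0.001  0.031] twist [ 0.     0.    -0.001] bal now mm [-88.6  89.8 164.7] t 3.2833 ft [ 0.4 -0.1 -0.8]
```

```bash
python3 - <<'E'
from h import *
s=snap('side','s3')['frame']; w=snap('wrist','w4')['frame']
A=cv2.resize(s[130:290,230:390],(500,500),interpolation=cv2.INTER_CUBIC); B=cv2.resize(w[130:330,220:420],(300,300))
C=np.zeros((500,800,3),np.uint8); C[:,:500]=A; C[:300,500:]=B; cv2.imwrite('pics/c3.png',C[:,:,::-1])
go(0,0,100)
E
```

```text
slide [-0.357 -0.359  0.258] twist [-0.    -0.    -0.001] bal now mm [-89.1  89.8 164.4] t 3.4833 ft [-0.9 -0.1  0.1]
```

View pics/c3.png

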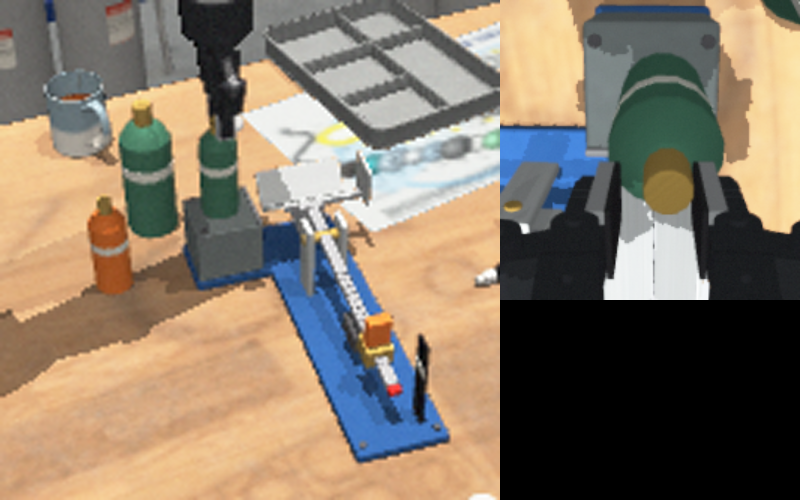

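The cylinder is still upright. Its nose is at crop (668,185) between the fingers, so the fingertips sit higher than the TCP suggests at this opening and the fork rode round the nose. I'll back off straight, lower it and retry.

```bash
python3 -m crank '[{"slide":[0.05,0,-0.02],"twist":[0,0,0]},{"slide":[0.12,0,-0.02],"twist":[0,0,0]},{"slide":[0.2,0,-0.02],"twist":[0,0,0]},{"slide":[0.29,0,0],"twist":[0,0,0]},{"slide":[0.29,0,0.04],"twist":[0,0,0]},{"slide":[0.29,0,0.08],"twist":[0,0,0]},{"slide":[0.29,0,0.08],"twist":[0,0,0]},{"slide":[0.29,0,0.08],"twist":[0,0,0]}]'; python3 - <<'E'
from h import *
c=load('w4'); print('nose before',wray(c,220+(668-500)/1.5,130+185/1.5,.205))
c=snap('wrist','w5'); h=cv2.cvtColor(c['frame'],cv2.COLOR_RGB2HSV); m=(h[...,0]>15)&(h[...,0]<32)&(h[...,1]>130); m[:235]=0;m[330:]=0;m[:,:290]=0;m[:,360:]=0
v,u=np.nonzero(m); print(len(u),u.mean(),v.mean(),v.min(),v.max(),wray(c,u.mean(),v.max()-6,.205))
go(-128,92,145)
E
```

```text
clock: 4.15
position: [0.4628, 0.1357, 0.1442]
eef_rot: [[-0.992, 0.125, -0.001], [0.125, 0.992, -0.001], [0.001, -0.001, -1.0]]
ft_force: [-0.1, -0.4, 1.0]
width: 0.0238
grasp_force: 0.0
nose before [-96.73655821  92.9832321  205.        ]<stdin>:4: RuntimeWarning: Mean of empty slice.
  ret = ret.dtype.type(ret / rcount)
Traceback (most recent call last):
ValueError: zero-size array to reduction operation minimum which has no identity
```

```bash
python3 -m crank '[{"slide":[-0.1,0.009,0],"twist":[0,0,0]},{"slide":[-0.13,0.009,0],"twist":[0,0,0]},{"slide":[-0.146,0.009,0],"twist":[0,0,0]},{"slide":[-0.162,0.009,0],"twist":[0,0,0]},{"slide":[-0.178,0.009,0],"twist":[0,0,0]},{"slide":[-0.194,0.009,0],"twist":[0,0,0]},{"slide":[-0.21,0.009,0],"twist":[0,0,0]},{"slide":[-0.226,0.009,0],"twist":[0,0,0]}]'; python3 -m crank '[{"slide":[-0.016,0,0],"twist":[0,0,0]},{"slide":[-0.032,0,0],"twist":[0,0,0]}]'; python3 - <<'E'
from h import *
go(-128,92,145)
s=snap('side','s5')['frame']; w=snap('wrist','w6')['frame']
A=cv2.resize(s[130:290,230:390],(500,500),interpolation=cv2.INTER_CUBIC); B=cv2.resize(w[130:330,220:420],(300,300))
C=np.zeros((500,800,3),np.uint8); C[:,:500]=A; C[:300,500:]=B; cv2.imwrite('pics/c4.png',C[:,:,::-1])
E
```

```text
clock: 4.87
position: [0.5191, 0.1312, 0.1446]
eef_rot: [[-0.992, 0.124, -0.0], [0.124, 0.992, 0.0], [0.0, 0.0, -1.0]]
ft_force: [-0.4, 0.4, 1.0]
width: 0.0234
grasp_force: 0.2
clock: 5.03
position: [0.5273, 0.1302, 0.1446]
eef_rot: [[-0.992, 0.124, 0.0], [0.124, 0.992, 0.0], [-0.0, 0.0, -1.0]]
ft_force: [-0.1, -0.0, 0.3]
width: 0.0238
grasp_force: 0.1
slide [ 0.125 -0.001 -0.002] twist [ 0.  0. -0.] bal now mm [-96.7  92.1 144.6] t 5.0333 ft [-0.1 -0.   0.3]
```

View pics/c4.png

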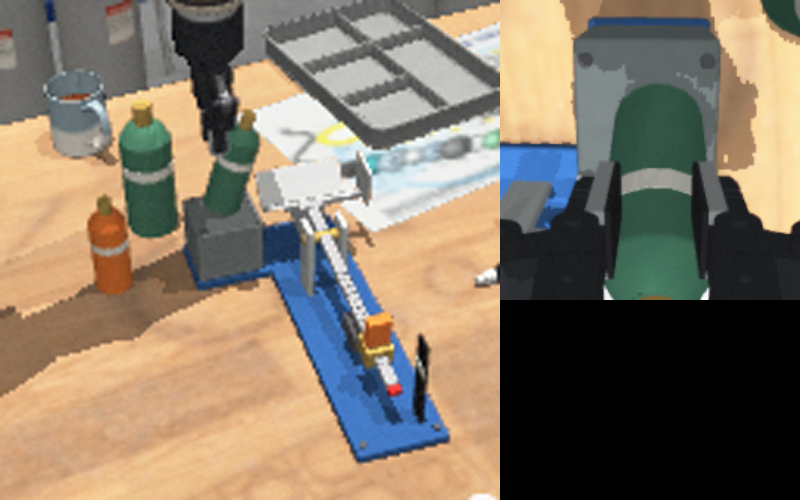

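The side crop now shows the cylinder leaning about 20° towards the cradle at crop (232,165). I keep pushing at this height.

```bash
python3 -m crank '[{"slide":[-0.014,-0.002,0],"twist":[0,0,0]},{"slide":[-0.028,-0.004,0],"twist":[0,0,0]},{"slide":[-0.042,-0.006,0],"twist":[0,0,0]},{"slide":[-0.056,-0.008,0],"twist":[0,0,0]},{"slide":[-0.07,-0.01,0],"twist":[0,0,0]},{"slide":[-0.084,-0.012,0],"twist":[0,0,0]},{"slide":[-0.098,-0.014,0],"twist":[0,0,0]},{"slide":[-0.112,-0.014,0],"twist":[0,0,0]}]'; python3 -m crank '[{"slide":[0,0,0],"twist":[0,0,0]},{"slide":[0,0,0],"twist":[0,0,0]},{"slide":[0,0,0],"twist":[0,0,0]},{"slide":[0,0,0],"twist":[0,0,0]}]'; python3 - <<'E'
from h import *
go(-128,85,145)
s=snap('side','s6')['frame']; w=snap('wrist','w7')['frame']
A=cv2.resize(s[130:290,230:390],(500,500),interpolation=cv2.INTER_CUBIC); B=cv2.resize(w[130:330,220:420],(300,300))
C=np.zeros((500,800,3),np.uint8); C[:,:500]=A; C[:300,500:]=B; cv2.imwrite('pics/c5.png',C[:,:,::-1])
E
```

```text
clock: 5.8
position: [0.5546, 0.123, 0.1445]
eef_rot: [[-0.992, 0.124, -0.0], [0.124, 0.992, -0.0], [0.0, -0.0, -1.0]]
ft_force: [0.5, 0.3, -0.1]
width: 0.0239
grasp_force: 0.0
clock: 6.13
position: [0.5541, 0.1233, 0.1445]
eef_rot: [[-0.992, 0.124, -0.0], [0.124, 0.992, 0.0], [0.0, 0.0, -1.0]]
ft_force: [0.2, 0.0, -0.3]
width: 0.0237
grasp_force: 0.0
slide [ 0.235 -0.015 -0.002] twist [ 0. -0. -0.] bal now mm [-69.2  88.7 144.5] t 6.1333 ft [ 0.2  0.  -0.3]
```

View pics/c5.png

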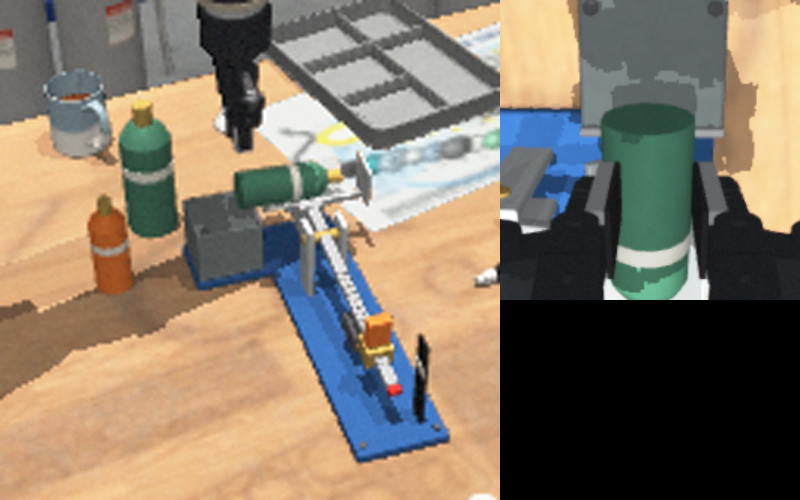

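The cylinder now lies in the V, its base at crop (240,185) still over the toe strip. Next I go behind the base, shut and low, and push.

```bash
python3 -c "
from h import *
c=load('w7')
for z in (.12,.125,.13): print(wray(c,220+148/1.5,130+103/1.5,z).round(1))"
python3 -m crank '[{"slide":[0.1,-0.007,-0.02],"twist":[0,0,0]},{"slide":[0.2,-0.007,-0.02],"twist":[0,0,0]},{"slide":[0.2,-0.007,0],"twist":[0,0,0]},{"slide":[0.2,-0.007,0.1],"twist":[0,0,0]},{"slide":[0.2,-0.007,0.188],"twist":[0,0,0]},{"slide":[0.2,-0.007,0.188],"twist":[0,0,0]},{"slide":[0.2,-0.007,0.188],"twist":[0,0,0]},{"slide":[0.2,-0.007,0.188],"twist":[0,0,0]}]' 1; python3 -c "
from h import *
go(-64,86,97)"
```

```text
[-84.6  85.  120. ]
[-86.   85.1 125. ]
[-87.4  85.2 130. ]
clock: 6.9
position: [0.5051, 0.1277, 0.0984]
eef_rot: [[-0.992, 0.124, 0.001], [0.124, 0.992, 0.0], [-0.001, 0.0, -1.0]]
ft_force: [-0.2, 0.2, -0.8]
width: 0.0002
grasp_force: 0.0
slide [-0.217 -0.004  0.006] twist [ 0.     0.001 -0.001] bal now mm [-118.3   87.    98.4] t 6.9 ft [-0.2  0.2 -0.8]
```

```bash
python3 -m crank '[{"slide":[-0.04,-0.004,0.005],"twist":[0,0,0]},{"slide":[-0.07,-0.004,0.005],"twist":[0,0,0]},{"slide":[-0.085,-0.004,0.005],"twist":[0,0,0]},{"slide":[-0.1,-0.004,0.005],"twist":[0,0,0]},{"slide":[-0.115,-0.004,0.005],"twist":[0,0,0]},{"slide":[-0.13,-0.004,0.005],"twist":[0,0,0]},{"slide":[-0.145,-0.004,0.005],"twist":[0,0,0]},{"slide":[-0.16,-0.004,0.005],"twist":[0,0,0]}]';  python3 -m crank '[{"slide":[-0.012,0,0],"twist":[0,0,0]},{"slide":[-0.024,0,0],"twist":[0,0,0]},{"slide":[-0.036,0,0],"twist":[0,0,0]},{"slide":[-0.044,0,0],"twist":[0,0,0]}]';python3 -c "
from h import *
go(-61,86,97)"
```

```text
clock: 7.57
position: [0.5434, 0.1218, 0.0961]
eef_rot: [[-0.992, 0.124, -0.002], [0.124, 0.992, 0.0], [0.002, -0.0, -1.0]]
ft_force: [-3.0, -0.4, 0.8]
width: 0.0
grasp_force: 1.5
clock: 7.9
position: [0.5552, 0.1203, 0.0962]
eef_rot: [[-0.992, 0.124, -0.0], [0.124, 0.992, -0.0], [0.0, -0.0, -1.0]]
ft_force: [-3.1, -0.6, 0.4]
width: -0.0001
grasp_force: 1.1
slide [-0.027  0.001 -0.003] twist [-0.    -0.    -0.001] bal now mm [-67.7  85.8  96.2] t 7.9 ft [-3.1 -0.6  0.4]
```

```bash
python3 -m crank '[{"slide":[-0.008,0,0],"twist":[0,0,0]},{"slide":[-0.016,0,0],"twist":[0,0,0]},{"slide":[-0.02,0,0],"twist":[0,0,0]}]' | grep -E "pos|ft";  python3 -m crank '[{"slide":[-0.004,0,0],"twist":[0,0,0]},{"slide":[-0.008,0,0],"twist":[0,0,0]}]'| grep -E "pos|ft";python3 -c "
from h import *
go(-61,86,97)"
```

```text
position: [0.5601, 0.1197, 0.0963]
ft_force: [-2.4, 0.1, -0.4]
position: [0.5619, 0.1195, 0.0963]
ft_force: [-2.6, 0.5, -0.5]
slide [-0.     0.001 -0.003] twist [-0. -0. -0.] bal now mm [-61.   85.8  96.3] t 8.3167 ft [-2.6  0.5 -0.5]
```

```bash
python3 -m crank '[{"slide":[-0.004,0,0],"twist":[0,0,0]},{"slide":[-0.008,0,0],"twist":[0,0,0]}]' | grep -E "pos|ft";  python3 -m crank '[{"slide":[-0.004,0,0],"twist":[0,0,0]},{"slide":[-0.008,0,0],"twist":[0,0,0]}]'| grep -E "pos|ft";python3 -c "
from h import *
go(-61,86,97); snap('wrist','w8')"
```

```text
position: [0.5639, 0.1193, 0.0963]
ft_force: [-2.6, 0.1, -0.9]
position: [0.5647, 0.1192, 0.096]
ft_force: [-8.4, 1.7, 2.0]
slide [ 0.011  0.001 -0.004] twist [-0.    -0.002 -0.   ] bal now mm [-58.2  85.9  96. ] t 8.65 ft [-8.4  1.7  2. ]
```

Force rises to 8 N at the expected place, so the cylinder is home. I'll back off and lift, then set up the beam-tip reading from the side camera: the ray through the red tip, cut with the beam's plane.

```bash
cat >> h.py <<'E'
def ray_planex(c,u,v,x=0.):
    E=c['extrinsics']; o=tobal(E[:3,3]); d=RB.T@E[:3,:3]@np.array([(u-c['cx'])/c['fx'],-(v-c['cy'])/c['fy'],-1])
    return (o+d*(x-o[0])/d[0])*1e3
def hs(c): return cv2.cvtColor(c['frame'],cv2.COLOR_RGB2HSV).astype(int)
def side(c=None):
    c=read_camera('side') if c is None else c; h=hs(c); P=tobal(pts(c))*1e3
    near=(abs(P[...,0])<40)&(P[...,2]>30)&(P[...,2]<170)
    red=near&((h[...,0]<4)|(h[...,0]>172))&(h[...,1]>150)&(P[...,1]<-200)&(P[...,1]>-250)
    org=near&(h[...,0]>=5)&(h[...,0]<18)&(h[...,1]>170)&(P[...,1]<-20)&(P[...,1]>-215)
    o={}
    for n,m in(('tip',red),('fin',org)):
        v,u=np.nonzero(m)
        if len(u): q=ray_planex(c,u.mean(),v.mean()); o[n]=(len(u),q.round(1),np.median(P[m],0).round(1))
    if 'tip' in o: q=o['tip'][1]; print('tilt',round(float(np.arctan2(85-q[2],-q[1])),4))
    for k in o: print(k,*o[k])
E
python3 -m crank '[{"slide":[0.08,0,0],"twist":[0,0,0]},{"slide":[0.1,0,-0.1],"twist":[0,0,0]},{"slide":[0.1,0,-0.25],"twist":[0,0,0]},{"slide":[0.1,0,-0.4],"twist":[0,0,0]},{"slide":[0.1,0,-0.4],"twist":[0,0,0]},{"slide":[0.1,0,-0.4],"twist":[0,0,0]}]' 0.5
python3 - <<'E'
from h import *
print('start'); side(load('side0')); print('now'); side(); c=snap('wrist','w9'); 
h=hs(c); P=None
m=(h[...,0]>=5)&(h[...,0]<16)&(h[...,1]>170)
n,l,s,ce=cv2.connectedComponentsWithStats(m.astype(np.uint8))
for i in range(1,n):
    if s[i,4]>30: print(s[i],ce[i].round(1),wray(c,*ce[i],.095).round(1))
go(-1,-168,200)
E
```

```text
clock: 9.2
position: [0.5434, 0.1225, 0.1991]
eef_rot: [[-0.992, 0.124, 0.006], [0.124, 0.992, 0.002], [-0.006, 0.003, -1.0]]
ft_force: [-0.9, -0.7, -0.5]
width: 0.0427
grasp_force: 0.0
start
tilt 0.154
tip 12 [   0.  -216.5   51.4] [  -3.5 -224.8   60.6]
fin 73 [   0.  -166.4   87.9] [  -3.7 -176.6   99.4]
now
tilt 0.154
tip 12 [   0.  -216.5   51.4] [  -3.  -225.    60.6]
fin 69 [   0.  -165.7   86.2] [  -4.5 -175.9   96.5]
[ 309    6   50   50 1502] [332.9  32.8] [-222.   94.   95.]
[313  49  37  18 248] [330.   59.6] [-197.6   91.5   95. ]
[572  60  18  48 589] [580.8  83.5] [-207.3  372.    95. ]
[ 93 244  29  32 474] [109.1 257.9] [  -3.3 -165.7   95. ]
slide [-0.324 -1.015 -0.015] twist [ 0.     0.001 -0.001] bal now mm [-81.9  85.9 196.2] t 9.3 ft [ 1.1 -0.6 -0.1]
```

```bash
cat >> h.py <<'E'
def tilt(c=None):
    c=read_camera('side') if c is None else c; h=hs(c); P=tobal(pts(c))*1e3
    near=(abs(P[...,0])<40)&(P[...,2]>30)&(P[...,2]<170)
    red=near&((h[...,0]<4)|(h[...,0]>172))&(h[...,1]>150)&(P[...,1]<-200)&(P[...,1]>-250)
    org=near&(h[...,0]>=5)&(h[...,0]<18)&(h[...,1]>170)&(P[...,1]<-20)&(P[...,1]>-215)
    v,u=np.nonzero(red); E=c['extrinsics']; o=tobal(E[:3,3])*1e3
    d=RB.T@E[:3,:3]@np.array([(u.mean()-c['cx'])/c['fx'],-(v.mean()-c['cy'])/c['fy'],-1])
    q=o+d*(-226-o[1])/d[1]; print('tip n',len(u),'ray',q.round(1),'tilt',((85-q[2])/226).round(3),'depth',np.median(P[red],0).round(1),'fin',org.sum(),np.median(P[org],0).round(1))
E
python3 -c "
from h import *
tilt(load('side0'))"
python3 -m crank '[{"slide":[-0.16,-0.5,-0.08],"twist":[0,0,0]},{"slide":[-0.32,-1,-0.08],"twist":[0,0,0]},{"slide":[-0.32,-1,-0.08],"twist":[0,0,0]},{"slide":[-0.32,-1,-0.08],"twist":[0,0,0]},{"slide":[-0.32,-1,-0.08],"twist":[0,0,0]},{"slide":[-0.32,-1,-0.08],"twist":[0,0,0]},{"slide":[-0.32,-1,-0.08],"twist":[0,0,0]},{"slide":[-0.32,-1,-0.08],"twist":[0,0,0]}]'
python3 - <<'E'
from h import *
tilt()
c=snap('wrist','w10'); 
h=hs(c); 
m=(h[...,0]>=5)&(h[...,0]<16)&(h[...,1]>170)
n,l,s,ce=cv2.connectedComponentsWithStats(m.astype(np.uint8))
for i in range(1,n):
    if s[i,4]>30: print(s[i],ce[i].round(1),wray(c,*ce[i],.11).round(1))
go(-1,-170,98)
E
```

```text
tip n 12 ray [  -4.2 -226.    62.2] tilt 0.101 depth [  -3.5 -224.8   60.6] fin 73 [  -3.7 -176.6   99.4]
clock: 9.97
position: [0.5886, -0.1419, 0.2152]
eef_rot: [[-0.991, 0.132, -0.002], [0.132, 0.991, -0.003], [0.001, -0.003, -1.0]]
ft_force: [-1.0, -0.6, -0.4]
width: 0.0427
grasp_force: 0.0
tip n 13 ray [  -3.6 -226.    61.7] tilt 0.103 depth [  -3.2 -223.6   60.2] fin 76 [  -4.9 -176.2   98.4]
[499   0  39  32 734] [514.4  16.2] [-184.5   24.8  110. ]
[527   0  38  21 601] [545.4   8.7] [-204.6   70.   110. ]
[311 174  19  34 558] [319.6 190. ] [  -3.9 -170.9  110. ]
slide [-0.008 -0.023  0.467] twist [ 0.    -0.002 -0.002] bal now mm [  -2.7 -164.2  214.8] t 10.0667 ft [-0.3  1.1 -0.2]
```

```bash
python3 -m crank '[{"slide":[0,-0.027,0.15],"twist":[0,0,0]},{"slide":[0,-0.027,0.3],"twist":[0,0,0]},{"slide":[0,-0.027,0.4],"twist":[0,0,0]},{"slide":[0,-0.027,0.45],"twist":[0,0,0]},{"slide":[0,-0.027,0.505],"twist":[0,0,0]},{"slide":[0,-0.027,0.505],"twist":[0,0,0]},{"slide":[0,-0.027,0.505],"twist":[0,0,0]}]'
python3 - <<'E'
from h import *
tilt(); go(0,-150,90); c=snap('wrist','w11')['frame']; s=snap('side','s11')['frame']
A=cv2.resize(s[180:300,290:390],(500,600),interpolation=cv2.INTER_CUBIC); B=cv2.resize(c[100:300,220:420],(300,300))
C=np.zeros((600,800,3),np.uint8); C[:,:500]=A; C[:300,500:]=B; cv2.imwrite('pics/c6.png',C[:,:,::-1])
E
```

```text
clock: 10.65
position: [0.5879, -0.1404, 0.0892]
eef_rot: [[-0.993, 0.122, -0.002], [0.122, 0.993, 0.001], [0.002, 0.001, -1.0]]
ft_force: [-0.2, -0.1, 0.3]
width: 0.0428
grasp_force: 0.0
tip n 12 ray [  -4.2 -226.    62.2] tilt 0.101 depth [  -3.6 -225.3   61.7] fin 42 [ -10.  -175.4   87.9]
slide [-0.009  0.078  0.001] twist [ 0.001 -0.     0.001] bal now mm [  -2.3 -169.4   90.2] t 10.7 ft [-0.5  0.4 -0. ]
```

View pics/c6.png

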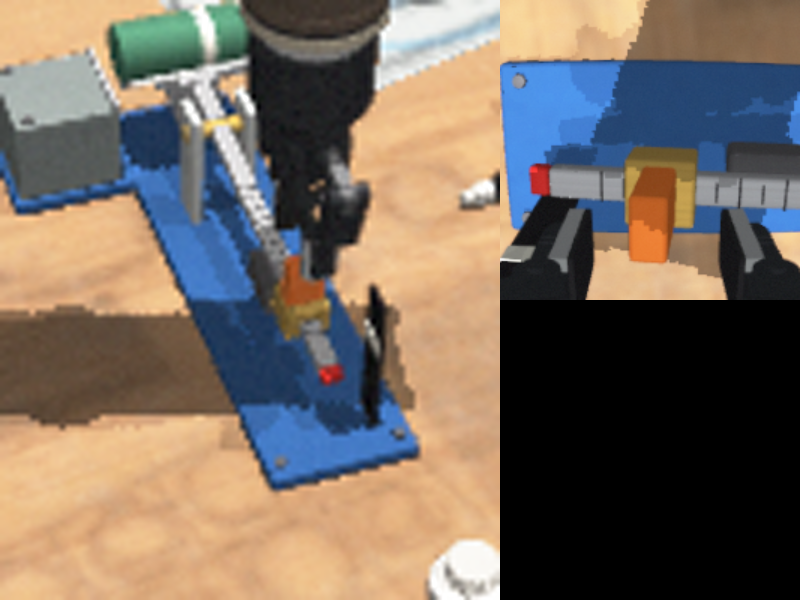

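The side crop shows the cylinder lying in the cradle clear of the stand. The fin, crop (300,275), is straddled by the fingers, and the wrist crop shows it at (652,215) between the pads. I'll narrow the gap to 24 mm, centre and lower slightly, then push inwards.

```bash
python3 -m crank '[{"slide":[0.014,0,0.02],"twist":[0,0,0]},{"slide":[0.014,0,0.02],"twist":[0,0,0]},{"slide":[0.014,0,0.02],"twist":[0,0,0]},{"slide":[0.014,0.02,0.02],"twist":[0,0,0]},{"slide":[0.014,0.04,0.02],"twist":[0,0,0]},{"slide":[0.014,0.06,0.02],"twist":[0,0,0]},{"slide":[0.014,0.08,0.02],"twist":[0,0,0]},{"slide":[0.014,0.098,0.02],"twist":[0,0,0]}]' 0.72
python3 -m crank '[{"slide":[0,-0.016,0],"twist":[0,0,0]},{"slide":[0,-0.016,0],"twist":[0,0,0]},{"slide":[0,-0.016,0],"twist":[0,0,0]},{"slide":[0,-0.016,0],"twist":[0,0,0]},{"slide":[0,-0.016,0],"twist":[0,0,0]},{"slide":[0,-0.016,0],"twist":[0,0,0]},{"slide":[0,-0.016,0],"twist":[0,0,0]},{"slide":[0,-0.016,0],"twist":[0,0,0]}]'
python3 - <<'E'
from h import *
tilt(); go(0,-130,90); snap('wrist','w12')
E
```

```text
clock: 11.47
position: [0.5883, -0.1169, 0.0851]
eef_rot: [[-0.992, 0.124, 0.0], [0.124, 0.992, 0.0], [-0.0, 0.0, -1.0]]
ft_force: [0.4, -0.6, -0.3]
width: 0.024
grasp_force: 0.4
clock: 12.13
position: [0.5876, -0.1218, 0.085]
eef_rot: [[-0.992, 0.124, -0.0], [0.124, 0.992, 0.0], [0.0, 0.0, -1.0]]
ft_force: [-0.2, 0.8, 0.3]
width: 0.0239
grasp_force: 0.0
tip n 12 ray [  -4.2 -226.    62.2] tilt 0.101 depth [  -3.1 -224.3   60.3] fin 28 [  -7.8 -152.    86.8]
slide [-0.023  0.082 -0.02 ] twist [ 0.     0.    -0.001] bal now mm [  -5.7 -150.4   85.1] t 12.1833 ft [ 0.7  0.5 -0.4]
```

```bash
python3 -m crank '[{"slide":[0,0.03,0],"twist":[0,0,0]},{"slide":[0,0.05,0],"twist":[0,0,0]},{"slide":[0,0.066,0],"twist":[0,0,0]},{"slide":[0,0.08,0],"twist":[0,0,0]},{"slide":[0,0.08,0],"twist":[0,0,0]},{"slide":[0,0.06,0],"twist":[0,0,0]},{"slide":[0,0.06,0],"twist":[0,0,0]},{"slide":[0,0.06,0],"twist":[0,0,0]}]' | grep -E "ft|grasp"
python3 -c "
from h import *
tilt(); go(0,-130,90)"
python3 -m crank '[{"slide":[0,0.02,0],"twist":[0,0,0]},{"slide":[0,0.04,0],"twist":[0,0,0]},{"slide":[0,0.056,0],"twist":[0,0,0]},{"slide":[0,0.07,0],"twist":[0,0,0]},{"slide":[0,0.07,0],"twist":[0,0,0]},{"slide":[0,0.05,0],"twist":[0,0,0]},{"slide":[0,0.05,0],"twist":[0,0,0]},{"slide":[0,0.05,0],"twist":[0,0,0]}]' | grep -E "ft|grasp"
python3 -c "
from h import *
tilt(); go(0,-130,90)"
```

```text
ft_force: [0.4, 0.5, 0.7]
grasp_force: 0.0
tip n 12 ray [  -4.2 -226.    62.2] tilt 0.101 depth [  -3.3 -224.9   60.9] fin 25 [ -11.6 -137.6   89.1]
slide [-0.023  0.024 -0.02 ] twist [-0.    -0.    -0.001] bal now mm [  -5.8 -136.    85. ] t 12.95 ft [ 0.3 -0.3  0.8]
ft_force: [0.9, -0.4, -0.9]
grasp_force: 0.0
tip n 12 ray [  -4.2 -226.    62.2] tilt 0.101 depth [  -3.4 -224.2   60.3] fin 21 [  -9.9 -123.6   87.7]
slide [-0.023 -0.026 -0.02 ] twist [-0.     0.    -0.001] bal now mm [  -5.7 -123.4   85.1] t 13.6667 ft [0.5 0.4 0.2]
```

```bash
python3 -m crank '[{"slide":[0,0.02,-0.02],"twist":[0,0,0]},{"slide":[0,0.04,-0.02],"twist":[0,0,0]},{"slide":[0,0.056,-0.02],"twist":[0,0,0]},{"slide":[0,0.065,-0.02],"twist":[0,0,0]},{"slide":[0,0.065,-0.02],"twist":[0,0,0]},{"slide":[0,0.045,-0.02],"twist":[0,0,0]},{"slide":[0,0.045,-0.02],"twist":[0,0,0]},{"slide":[0,0.045,-0.02],"twist":[0,0,0]}]' | grep -E "ft|grasp"
python3 -c "
from h import *
tilt(); go(0,-130,90)"
python3 -m crank '[{"slide":[0,0.02,-0.02],"twist":[0,0,0]},{"slide":[0,0.04,-0.02],"twist":[0,0,0]},{"slide":[0,0.056,-0.02],"twist":[0,0,0]},{"slide":[0,0.06,-0.02],"twist":[0,0,0]},{"slide":[0,0.06,-0.02],"twist":[0,0,0]},{"slide":[0,0.04,-0.02],"twist":[0,0,0]},{"slide":[0,0.04,-0.02],"twist":[0,0,0]},{"slide":[0,0.04,-0.02],"twist":[0,0,0]}]' | grep -E "ft|grasp"
python3 -c "
from h import *
tilt(); go(0,-130,90)"
```

```text
ft_force: [0.0, 1.2, -0.2]
grasp_force: 0.0
tip n 12 ray [  -4.2 -226.    62.2] tilt 0.101 depth [  -4.1 -225.7   61.1] fin 27 [  -5.9 -112.2   89.4]
slide [-0.023 -0.071  0.   ] twist [-0.    -0.    -0.001] bal now mm [  -5.7 -112.2   90. ] t 14.3833 ft [-0.6  0.3 -0.7]
ft_force: [0.2, -0.1, 0.1]
grasp_force: 0.0
tip n 12 ray [  -4.2 -226.    62.2] tilt 0.101 depth [  -4.3 -223.4   61.3] fin 59 [  -3.5 -117.3  100.1]
slide [-0.024 -0.111  0.02 ] twist [-0.    -0.    -0.001] bal now mm [  -5.8 -102.2   94.9] t 15.1 ft [0.3 0.2 0. ]
```

```bash
cat >> h.py <<'E'
def fin(c=None,z=.117):
    c=read_camera('wrist') if c is None else c; h=hs(c); m=((h[...,0]>=5)&(h[...,0]<16)&(h[...,1]>170)).astype(np.uint8); m[:140]=0
    n,l,s,ce=cv2.connectedComponentsWithStats(m)
    for i in range(1,n):
        if s[i,4]>40: print('wfin',s[i],[wray(c,x,s[i,1]+s[i,3],z).round(0)[:2].tolist() for x in (s[i,0],s[i,0]+s[i,2])])
E
python3 -c "
from h import *
fin(load('w12'),.113); fin(load('w11'),.112); fin(); go(0,0,100)"
```

```text
wfin [ 313  221   32   68 1844] [[13.0, -157.0], [13.0, -140.0]]
wfin [ 306  211   32   64 1741] [[12.0, -179.0], [12.0, -162.0]]
wfin [ 294  219   31   65 1448] [[14.0, -119.0], [14.0, -102.0]]
slide [-0.023  0.408 -0.02 ] twist [-0.    -0.    -0.001] bal now mm [  -5.8 -102.    94.9] t 15.15 ft [ 0.4  0.3 -0.2]
```

The fin, spanning y -119 to -102 in the wrist view, is no longer between the fingers (TCP -102), so the outer finger rode over it when I raised. I'll lift, recentre at y = -111 and go lower.

```bash
python3 -m crank '[{"slide":[0,0,-0.1],"twist":[0,0,0]},{"slide":[0,-0.036,-0.1],"twist":[0,0,0]},{"slide":[0,-0.036,-0.1],"twist":[0,0,0]},{"slide":[0,-0.036,-0.03],"twist":[0,0,0]},{"slide":[0,-0.036,0.02],"twist":[0,0,0]},{"slide":[0,-0.036,0.044],"twist":[0,0,0]},{"slide":[0,-0.036,0.044],"twist":[0,0,0]},{"slide":[0,-0.036,0.044],"twist":[0,0,0]}]' | tail -4
python3 -c "
from h import *
tilt(); fin(); go(0,-130,90)"
```

```text
eef_rot: [[-0.992, 0.124, -0.001], [0.124, 0.992, -0.0], [0.001, -0.0, -1.0]]
ft_force: [-0.7, 0.0, 0.0]
width: 0.024
grasp_force: 0.0
tip n 12 ray [  -4.2 -226.    62.2] tilt 0.101 depth [  -4.  -224.6   60.5] fin 24 [  -6.1 -115.5   88.8]
wfin [ 306  224   34   70 2004] [[14.0, -120.0], [14.0, -103.0]]
slide [-0.021 -0.077 -0.022] twist [ 0.     0.001 -0.001] bal now mm [  -5.2 -110.7   84.6] t 15.9167 ft [-0.5 -0.6  0. ]
```

```bash
python3 -m crank '[{"slide":[0,0.02,0],"twist":[0,0,0]},{"slide":[0,0.036,0],"twist":[0,0,0]},{"slide":[0,0.05,0],"twist":[0,0,0]},{"slide":[0,0.06,0],"twist":[0,0,0]},{"slide":[0,0.06,0],"twist":[0,0,0]},{"slide":[0,0.04,0],"twist":[0,0,0]},{"slide":[0,0.04,0],"twist":[0,0,0]},{"slide":[0,0.04,0],"twist":[0,0,0]}]' | tail -4
python3 -c "
from h import *
tilt(); fin(); go(0,-130,90)"
python3 -m crank '[{"slide":[0,0.02,0],"twist":[0,0,0]},{"slide":[0,0.036,0],"twist":[0,0,0]},{"slide":[0,0.05,0],"twist":[0,0,0]},{"slide":[0,0.055,0],"twist":[0,0,0]},{"slide":[0,0.055,0],"twist":[0,0,0]},{"slide":[0,0.035,0],"twist":[0,0,0]},{"slide":[0,0.035,0],"twist":[0,0,0]},{"slide":[0,0.035,0],"twist":[0,0,0]}]' | tail -4
python3 -c "
from h import *
tilt(); fin(); go(0,-130,90)"
```

```text
eef_rot: [[-0.992, 0.125, -0.0], [0.125, 0.992, -0.0], [0.0, -0.0, -1.0]]
ft_force: [0.8, 0.7, 0.1]
width: 0.024
grasp_force: 0.0
tip n 12 ray [  -4.2 -226.    62.2] tilt 0.101 depth [  -3.5 -224.5   60.2] fin 19 [ -12.2 -101.    89. ]
wfin [ 314  226   33   71 1992] [[15.0, -107.0], [15.0, -90.0]]
slide [-0.023 -0.116 -0.024] twist [ 0.    -0.    -0.001] bal now mm [  -5.7 -101.    84. ] t 16.6833 ft [-0.4 -0.7 -0. ]
eef_rot: [[-0.992, 0.125, 0.0], [0.125, 0.992, -0.0], [-0.0, -0.0, -1.0]]
ft_force: [0.0, -0.2, -0.4]
width: 0.0239
grasp_force: 0.0
tip n 12 ray [  -4.2 -226.    62.2] tilt 0.101 depth [  -3.4 -224.    60. ] fin 16 [-11.8 -91.8  91.1]
wfin [ 314  227   33   71 2025] [[16.0, -98.0], [16.0, -81.0]]
slide [-0.023 -0.151 -0.024] twist [ 0.    -0.    -0.001] bal now mm [ -5.7 -92.2  84. ] t 17.45 ft [-0.6  0.2 -0.3]
```

```bash
python3 -m crank '[{"slide":[0,0.02,0],"twist":[0,0,0]},{"slide":[0,0.036,0],"twist":[0,0,0]},{"slide":[0,0.046,0],"twist":[0,0,0]},{"slide":[0,0.05,0],"twist":[0,0,0]},{"slide":[0,0.05,0],"twist":[0,0,0]},{"slide":[0,0.03,0],"twist":[0,0,0]},{"slide":[0,0.03,0],"twist":[0,0,0]},{"slide":[0,0.03,0],"twist":[0,0,0]}]' | tail -3
python3 -m crank '[{"slide":[0,0,0],"twist":[0,0,0]},{"slide":[0,0,0],"twist":[0,0,0]},{"slide":[0,0,0],"twist":[0,0,0]},{"slide":[0,0,0],"twist":[0,0,0]},{"slide":[0,0,0],"twist":[0,0,0]},{"slide":[0,0,0],"twist":[0,0,0]}]' | tail -3
python3 -c "
from h import *
tilt(); fin(); go(0,-130,90)"
```

```text
ft_force: [-0.6, -0.1, -0.8]
width: 0.0239
grasp_force: 0.0
ft_force: [0.2, -0.3, 0.1]
width: 0.0234
grasp_force: 0.0
tip n 13 ray [  -2.6 -226.    73. ] tilt 0.053 depth [  -2.9 -226.8   74.3] fin 5 [-13.3 -79.9  94.4]
wfin [ 317  231   31   73 2068] [[20.0, -88.0], [20.0, -72.0]]
slide [-0.023 -0.182 -0.024] twist [ 0. -0. -0.] bal now mm [ -5.6 -84.4  84.1] t 18.7167 ft [-1.  -0.8  0.3]
```

The beam has left its stop. I'll lift clear and let it settle for an honest reading.

```bash
python3 -m crank '[{"slide":[0,0.008,-0.05],"twist":[0,0,0]},{"slide":[0,0.008,-0.15],"twist":[0,0,0]},{"slide":[0,0.008,-0.28],"twist":[0,0,0]},{"slide":[0,0.008,-0.28],"twist":[0,0,0]},{"slide":[0,0.008,-0.28],"twist":[0,0,0]},{"slide":[0,0.008,-0.28],"twist":[0,0,0]},{"slide":[0,0.008,-0.28],"twist":[0,0,0]},{"slide":[0,0.008,-0.28],"twist":[0,0,0]}]' | tail -3
python3 -m crank '[{"slide":[0,0,0],"twist":[0,0,0]},{"slide":[0,0,0],"twist":[0,0,0]},{"slide":[0,0,0],"twist":[0,0,0]},{"slide":[0,0,0],"twist":[0,0,0]},{"slide":[0,0,0],"twist":[0,0,0]},{"slide":[0,0,0],"twist":[0,0,0]},{"slide":[0,0,0],"twist":[0,0,0]},{"slide":[0,0,0],"twist":[0,0,0]}]' | tail -3
python3 -c "
from h import *
tilt(); tilt(); fin(z=.127); go(0,-130,90)"
```

```text
ft_force: [-0.1, -0.2, 0.9]
width: 0.0237
grasp_force: 0.0
ft_force: [-0.6, 0.1, 0.2]
width: 0.0239
grasp_force: 0.0
tip n 12 ray [  -2.8 -226.    72.4] tilt 0.056 depth [  -3.7 -227.2   73.8] fin 76 [ -2.7 -86.1 115.4]
tip n 12 ray [  -2.8 -226.    72.4] tilt 0.056 depth [  -3.1 -227.6   73.8] fin 76 [ -3.5 -86.2 114.1]
wfin [316 197  22  49 975] [[13.0, -88.0], [13.0, -73.0]]
slide [-0.022 -0.19   0.256] twist [ 0.     0.    -0.001] bal now mm [ -5.6 -82.4 154.1] t 20.2 ft [-0.1 -0.1 -0.2]
```

```bash
python3 -m crank '[{"slide":[0,-0.003,0.15],"twist":[0,0,0]},{"slide":[0,-0.003,0.23],"twist":[0,0,0]},{"slide":[0,-0.003,0.256],"twist":[0,0,0]},{"slide":[0,0.012,0.256],"twist":[0,0,0]},{"slide":[0,0.024,0.256],"twist":[0,0,0]},{"slide":[0,0.034,0.256],"twist":[0,0,0]},{"slide":[0,0.04,0.256],"twist":[0,0,0]},{"slide":[0,0.04,0.256],"twist":[0,0,0]}]' | tail -3
python3 -m crank '[{"slide":[0,-0.02,0],"twist":[0,0,0]},{"slide":[0,-0.02,-0.1],"twist":[0,0,0]},{"slide":[0,-0.02,-0.256],"twist":[0,0,0]},{"slide":[0,-0.02,-0.256],"twist":[0,0,0]},{"slide":[0,-0.02,-0.256],"twist":[0,0,0]},{"slide":[0,-0.02,-0.256],"twist":[0,0,0]},{"slide":[0,-0.02,-0.256],"twist":[0,0,0]},{"slide":[0,-0.02,-0.256],"twist":[0,0,0]}]' | tail -3
python3 -m crank '[{"slide":[0,0,0],"twist":[0,0,0]},{"slide":[0,0,0],"twist":[0,0,0]},{"slide":[0,0,0],"twist":[0,0,0]},{"slide":[0,0,0],"twist":[0,0,0]},{"slide":[0,0,0],"twist":[0,0,0]},{"slide":[0,0,0],"twist":[0,0,0]},{"slide":[0,0,0],"twist":[0,0,0]},{"slide":[0,0,0],"twist":[0,0,0]}]' | tail -3
python3 -c "
from h import *
tilt(); tilt(); fin(z=.132); go(0,-130,90)"
```

```text
ft_force: [0.3, -1.3, 0.4]
width: 0.024
grasp_force: 0.0
ft_force: [0.1, 0.3, -0.1]
width: 0.0241
grasp_force: 0.0
ft_force: [0.2, -0.7, -0.3]
width: 0.0239
grasp_force: 0.0
tip n 12 ray [  -2.  -226.    80.2] tilt 0.021 depth [  -2.5 -227.7   81.8] fin 81 [ -2.7 -81.2 116.8]
tip n 12 ray [  -2.  -226.    80.2] tilt 0.021 depth [  -2.1 -226.4   80.4] fin 81 [ -2.5 -81.1 115.3]
wfin [317 198  21  49 981] [[12.0, -82.0], [12.0, -68.0]]
slide [-0.022 -0.21   0.256] twist [ 0.     0.    -0.001] bal now mm [ -5.6 -77.4 154.1] t 22.35 ft [-0.1 -0.1  0.4]
```

```bash
python3 -m crank '[{"slide":[0,0.002,0.15],"twist":[0,0,0]},{"slide":[0,0.002,0.22],"twist":[0,0,0]},{"slide":[0,0.002,0.246],"twist":[0,0,0]},{"slide":[0,0.012,0.246],"twist":[0,0,0]},{"slide":[0,0.022,0.246],"twist":[0,0,0]},{"slide":[0,0.032,0.246],"twist":[0,0,0]},{"slide":[0,0.036,0.246],"twist":[0,0,0]},{"slide":[0,0.036,0.246],"twist":[0,0,0]}]' | tail -3
python3 -m crank '[{"slide":[0,-0.02,0],"twist":[0,0,0]},{"slide":[0,-0.02,-0.1],"twist":[0,0,0]},{"slide":[0,-0.02,-0.246],"twist":[0,0,0]},{"slide":[0,-0.02,-0.246],"twist":[0,0,0]},{"slide":[0,-0.02,-0.246],"twist":[0,0,0]},{"slide":[0,-0.02,-0.246],"twist":[0,0,0]},{"slide":[0,-0.02,-0.246],"twist":[0,0,0]},{"slide":[0,-0.02,-0.246],"twist":[0,0,0]}]' | tail -3
python3 -m crank '[{"slide":[0,0,0],"twist":[0,0,0]},{"slide":[0,0,0],"twist":[0,0,0]},{"slide":[0,0,0],"twist":[0,0,0]},{"slide":[0,0,0],"twist":[0,0,0]},{"slide":[0,0,0],"twist":[0,0,0]},{"slide":[0,0,0],"twist":[0,0,0]},{"slide":[0,0,0],"twist":[0,0,0]},{"slide":[0,0,0],"twist":[0,0,0]}]' | tail -3
python3 - <<'E'
from h import *
tilt(); c=snap('side','s20'); tilt(c); fin(z=.132); go(0,-130,90)
P=tobal(pts(c))*1e3; h=hs(c); m=(abs(P[...,0]-27)<16)&(abs(P[...,1]+225)<16)&(P[...,2]>40)&(P[...,2]<135)
E=c['extrinsics']; o=tobal(E[:3,3])*1e3
def zray(u,v,y):
    d=RB.T@E[:3,:3]@np.array([(u-c['cx'])/c['fx'],-(v-c['cy'])/c['fy'],-1]); return (o+d*(y-o[1])/d[1]).round(1)
for n,k in (('white',m&(h[...,2]>110)&(h[...,1]<70)),('plate',m&((h[...,2]<80)|(h[...,1]<70)))):
    v,u=np.nonzero(k); print(n,len(u),v.min(),v.max(),zray(u.mean(),v.mean(),-225),P[k].min(0).round(),P[k].max(0).round(), np.median(P[k],0).round(1))
E
```

```text
ft_force: [0.1, 0.6, -0.3]
width: 0.0239
grasp_force: 0.0
ft_force: [-0.3, -0.4, 0.2]
width: 0.0237
grasp_force: 0.0
ft_force: [-0.5, 0.7, 0.1]
width: 0.0239
grasp_force: 0.0
tip n 12 ray [  -2.2 -226.    84.7] tilt 0.001 depth [  -1.8 -227.1   84.3] fin 84 [ -2.5 -78.  117.6]
tip n 12 ray [  -2.2 -226.    84.7] tilt 0.001 depth [  -2.4 -227.9   86.5] fin 84 [ -3.1 -78.  118.1]
wfin [316 199  21  49 983] [[13.0, -79.0], [13.0, -65.0]]
slide [-0.023 -0.226  0.256] twist [ 0.     0.    -0.001] bal now mm [ -5.6 -73.4 154.1] t 24.5 ft [ 0.2 -0.1 -0.4]
white 10 243 250 [  22.7 -225.    86.3] [  22. -237.   83.] [  23. -216.   94.] [  22.3 -225.7   86.6]
plate 63 238 259 [  24.7 -225.    79.7] [  22. -238.   41.] [  26. -216.  119.] [  23.3 -228.    85.8]
```

The tip reads 84.7 mm. The white band itself reads 86.3 mm in the same view, and the calibration at the stop says tip readings run 3–4 mm high. I estimate the tilt at +0.01 to +0.02, so one more nudge of about 1.5 mm will centre it.

```bash
python3 -m crank '[{"slide":[0,0.002,0.15],"twist":[0,0,0]},{"slide":[0,0.002,0.22],"twist":[0,0,0]},{"slide":[0,0.002,0.242],"twist":[0,0,0]},{"slide":[0,0.01,0.242],"twist":[0,0,0]},{"slide":[0,0.018,0.242],"twist":[0,0,0]},{"slide":[0,0.023,0.242],"twist":[0,0,0]},{"slide":[0,0.026,0.242],"twist":[0,0,0]},{"slide":[0,0.026,0.242],"twist":[0,0,0]}]' | tail -3
python3 -m crank '[{"slide":[0,-0.02,0],"twist":[0,0,0]},{"slide":[0,-0.02,-0.1],"twist":[0,0,0]},{"slide":[0,-0.02,-0.242],"twist":[0,0,0]},{"slide":[0,-0.02,-0.242],"twist":[0,0,0]},{"slide":[0,-0.02,-0.4],"twist":[0,0,0]},{"slide":[0,-0.02,-0.4],"twist":[0,0,0]},{"slide":[0,-0.02,-0.4],"twist":[0,0,0]},{"slide":[0,-0.02,-0.4],"twist":[0,0,0]}]' | tail -3
python3 -m crank '[{"slide":[0,0,0],"twist":[0,0,0]},{"slide":[0,0,0],"twist":[0,0,0]},{"slide":[0,0,0],"twist":[0,0,0]},{"slide":[0,0,0],"twist":[0,0,0]},{"slide":[0,0,0],"twist":[0,0,0]},{"slide":[0,0,0],"twist":[0,0,0]},{"slide":[0,0,0],"twist":[0,0,0]},{"slide":[0,0,0],"twist":[0,0,0]}]' | tail -3
python3 -m crank '[{"slide":[0,0,0],"twist":[0,0,0]},{"slide":[0,0,0],"twist":[0,0,0]},{"slide":[0,0,0],"twist":[0,0,0]},{"slide":[0,0,0],"twist":[0,0,0]},{"slide":[0,0,0],"twist":[0,0,0]},{"slide":[0,0,0],"twist":[0,0,0]},{"slide":[0,0,0],"twist":[0,0,0]},{"slide":[0,0,0],"twist":[0,0,0]}]' | tail -3
python3 - <<'E'
from h import *
tilt(); c=snap('side','s21'); tilt(c); go(0,0,100)
# cylinder: green points in the cradle, base end and axis; cradle tilt via top camera too
for n in ('side','top'):
    c=read_camera(n); P=tobal(pts(c))*1e3; h=hs(c); m=(h[...,0]>60)&(h[...,0]<95)&(h[...,1]>90)&(abs(P[...,1]-85)<40)&(P[...,0]>-90)&(P[...,0]<90)&(P[...,2]>60)
    print(n,m.sum(),P[m].min(0).round(),P[m].max(0).round(),np.median(P[m],0).round(1))
    b=(h[...,0]>15)&(h[...,0]<32)&(h[...,1]>110)&(abs(P[...,1]-85)<25)&(P[...,0]>20)&(P[...,0]<90)&(P[...,2]>60)
    if b.any(): print('nose',b.sum(),P[b].min(0).round(),P[b].max(0).round())
E
```

```text
ft_force: [-0.7, -0.1, 0.1]
width: 0.0242
grasp_force: 0.0
ft_force: [0.4, 0.1, -0.2]
width: 0.024
grasp_force: 0.0
ft_force: [0.2, -0.5, -0.8]
width: 0.0241
grasp_force: 0.0
ft_force: [0.3, 0.4, -0.8]
width: 0.0243
grasp_force: 0.0
tip n 11 ray [  -2.7 -226.    85.2] tilt -0.001 depth [  -3.  -227.8   87.7] fin 78 [ -2.1 -77.1 118.4]
tip n 11 ray [  -2.7 -226.    85.2] tilt -0.001 depth [  -3.7 -226.8   86.2] fin 80 [ -2.5 -76.9 118.6]
slide [-0.022  0.288  0.374] twist [ 0.    -0.    -0.001] bal now mm [ -5.6 -71.9 193.5] t 27.2667 ft [ 0.2 -0.  -0.8]
side 212 [-51.  60.  80.] [ 41.  94. 116.] [-17.8  69.8 104.2]
nose 3 [72. 76. 92.] [76. 89. 98.]
top 398 [-50.  66.  91.] [ 54. 105. 120.] [ -7.5  84.6 110.1]
nose 35 [58. 78. 72.] [ 77.  94. 108.]
```

The tip is level within about 0.01 rad. The cylinder spans x = -50 to 76 in the cradle, as the nominal home position requires, and the gripper is clear. I'm handing in.

```bash
python3 -c "
from bench import workorder
print(workorder.sign_off())"
```

```text
the job is handed in; nothing more can be done
None
```

The job is handed in, with no verdict returned: the small green cylinder lies home in the cradle, its base at the nominal mark and about 8 mm clear of the stand, the beam rests level to an estimated 0.01–0.02 rad (limit 0.03), the gripper is clear, and no bystander was deliberately touched, though I did not re-measure their positions.

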